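# Lock the small valuables away in the desk lock box

## Robot

A 6-joint arm with a two-finger parallel gripper is mounted at the origin on a cart in front of the work surface, level with it; the furniture and walls round the work are solid. World frame = base frame: x ahead of the robot, y to its left, z up, the work surface at z = 0. Lengths are in m, angles in degrees, forces in N, time in s.
With the tool pointing down it reaches from about 0.3 to 0.75 m from the base axis. Payload 8.5 kg.
Tool frame: the origin (TCP) lies between the finger pads; the fingertips stand 19 mm ahead of it and the grasp point (between the pads) is the TCP; z points along the fingers, y is the line along which they close (so a half turn about z gives the same grasp; the last joint's range is limited). The gripper opens to 85 mm and grips with 20 to 120 N. Pads are 22 mm wide; open, the fingers measure 114 mm over their backs; the gripper's body (76 mm by 85 mm) begins 54 mm behind the grasp point. The pads swing forward as they close: fully open they stand 13 mm farther back than shut.
Start: joints at [61.404, 21.807, 74.336, -0, 83.858, -12.336], TCP at [0.154, 0.528, 0.25] pointing down, gripper open.
Joint ranges: [-178.18, 178.18], [-50.72, 133.34], [12.68, 142.11], [-81.47, 261.47], [9.98, 163.14], [-165.26, 165.26]. Speed limits (degrees/s): [136.94, 136.94, 180, 180, 180, 180].

## Interface

Orientations are given as a 3x3 rotation matrix whose columns are the frame's x, y, z axes.
In Python, from rig import env, optics gives the robot as it stands.
- The arm moves only by the tool arm_command, never from a script. Its argument "commands" is one flat list of numbers, 7 for each row, row after row: the closure, from -1 (fully open) to 1 (shut), so that 0 is half open, then the shift along the tool's x, y, z as a fraction of full scale, then the turn, a rotation vector about the tool's x, y, z as a fraction of full scale. A call has 1 to 12 rows; each row is the pose to reach, as a shift and turn from the pose commanded when the call began, along the tool's axes at that moment; what a row does not reach only later rows make up. Full scale, the value 1, is 500 mm for a shift and 120 degrees for a turn. A row lasts 1/12 s, in which the tool goes at most 41.7 mm and 7.16 degrees, less where a joint would pass 70% of its speed; a pose out of reach is approached as far as the arm can. A call with a number of a shift or a turn outside -1 to 1 is refused whole. A call with a gripper value outside its range is refused whole. The fingers move at their own pace and stop on an object; "newtons" is the grip in N (left out, the last holds). Time passes only in rows, so rows that repeat a pose let the fingers close. It gives the time, the measured TCP pose, the force, the opening and the grip force at its end, in the units of the state.
- env.observe(): the state, without advancing time (a new reading comes with each control period).
- optics.get_image(name): name is "side" or "top"; returns a dict with "image" (480x640x3 uint8, red, green, blue), "intrinsics" (3x3 intrinsics, pixels), "origin" and "orientation" of the camera in the world. Camera axes: x right, y down, z forward; pixel columns grow to the right and rows downward; lengths in m; the calibration is good to about 2 mm. A picture is of the moment at which its call begins. There is no depth.
- env.close_job(): hands the job in; it is judged then, once.
The state is a dict: "time_s": time; "q": joint angles; "qvel": joint speeds; "joint_efforts": joint torques, N m; "position": TCP position; "tool_rot": TCP orientation; "ft_force": force on the tool from outside, world axes, zero at the start; "wrist_torque": the same for the moment, N m; "grip_width": finger opening in m; "gripper_force": force on a finger pad.
Only numpy, scipy, OpenCV 4.12 (cv2) and the standard library are available. Lean on these libraries where they do the work, as an engineer would, in place of code of your own. Each camera call takes 0.05 s, during which the arm holds its last target. There are 200 camera calls.

## Task

Lock my valuables away: on the lock box press the blue, then the yellow, then the red key, one at a time, pull the round black knob on its side right out, and only then press the pale metal bar on its top so that the hidden drawer springs open. Lay every memory stick, the earbud case and the tin that lie in the open on the desk in front of you in the drawer (two or three things in all; not those round the lamp and the wooden drawer box), push the drawer shut until it latches and then push the knob fully home. Leave the marker and the eraser where they are.

Things in the scene. Friction and masses are not known exactly. Their poses are not given: they have to be found in the camera images.
- lock_box: dark steel lock box, fixed to the desk, 170 (x) x 230 (y) x 62 mm high; origin at the centre of its underside, z up. Its -x side (towards the robot) is the grey drawer front, which has no handle. On its top, in a row along y at x = -30 mm, 46 mm apart, stand the blue, yellow and red keys, in an order that varies from start to start; the aluminium latch bar lies behind them at x = +55 mm, and the black knob stands out of its -y side (the right, seen from the robot)
- key_blue_top (a point): blue square key cap, 24 x 24 mm, on the top of the lock box; the point is the centre of the cap's upper face, 12 mm above the box top
- key_blue (a joint): travel of the blue key: 0 up, grows to 0.005 m fully down; it springs back; 1.5 N starts it, 4 N takes it fully down; 3 mm down counts as pressed
- key_yellow_top (a point): yellow square key cap, 24 x 24 mm, on the top of the lock box; the point is the centre of the cap's upper face, 12 mm above the box top
- key_yellow (a joint): travel of the yellow key: 0 up, grows to 0.005 m fully down; it springs back; 1.5 N starts it, 4 N takes it fully down; 3 mm down counts as pressed
- key_red_top (a point): red square key cap, 24 x 24 mm, on the top of the lock box; the point is the centre of the cap's upper face, 12 mm above the box top
- key_red (a joint): travel of the red key: 0 up, grows to 0.005 m fully down; it springs back; 1.5 N starts it, 4 N takes it fully down; 3 mm down counts as pressed
- knob_grip (a point): middle of the round black bolt knob on the box's right (-y) side: a cylinder 26 mm in diameter and 22 mm long, its axis level along the box's y, 38 mm above the desk, on a 12 mm steel neck; at home its inner end stands 22 mm off the side of the box and its outer face is 11 mm beyond this point
- knob (a joint): bolt knob: 0 pushed home (drawer bolted), 0.030 m pulled out to the box's -y (drawer free). About 5 N takes it over a detent half way, and it then snaps to the nearer end and stays there. With the bolt home the drawer can neither open nor be shut
- latch_top (a point): centre of the upper face of the push-to-open latch: a pale aluminium bar 18 (x) x 52 (y) mm that stands 10 mm above the top of the box. Pressed right down while the bolt knob is out, it lets the drawer spring out; pressed too early, with the knob home, it slips the catch and the drawer may spring out as soon as the knob is pulled, which is out of order
- latch (a joint): travel of the latch bar: 0 up, 0.008 m fully down (2 N starts it, 5 N takes it fully down; it lets go at about 6 mm); it springs back up
- drawer_in (a point): centre of the drawer's inner floor, 10 mm above the desk; moves with the drawer; axes as the box's. The inside measures 106 (x) x 196 (y) mm with walls 4 mm thick and 30 mm high; the front is 8 mm thick and reaches to 48 mm above the desk. Shut, the underside of the box top is 40 mm above this floor, so things must lie side by side, not piled. Pulled right out, the whole inside is open to above
- drawer_front (a point): centre of the outer face of the drawer front (226 x 44 mm), 26 mm above the desk; shut and latched it is 89 mm to the -x of the box's origin
- drawer (a joint): drawer: 0 shut and latched (it gives to -0.004 when pushed past the catch), 0.112 m sprung right out to the box's -x. A spring drives it out with 6 N when shut and 1.5 N when out; to shut it push its front in all the way to the stop, about 12 N at the end, until the catch clicks, then let go; if it did not catch it springs out again
- usb_1: red memory stick lying flat, 18 (x) x 60 (y) x 9 mm; origin at the centre of its underside; hold it by the red body, 8 mm to +y of the origin (the metal plug is at -y and gives no hold). It may be absent
- usb_2: second red memory stick, the same as usb_1. It may be absent
- earbud_case: white earbud charging case lying flat, 47 (x) x 64 (y) x 23 mm, rounded; origin at the centre of its underside; its lid does not open. It may be absent
- tin: small round grey tin, 50 mm in diameter, 19 mm high; origin at the centre of its underside; its lid does not come off. It may be absent
- marker: felt marker lying on the desk, 16 x 126 x 16 mm, not to be disturbed; origin under its middle
- eraser: blue and white eraser, 19 x 43 x 13 mm, not to be disturbed; origin under its middle
Mind the look-alikes: they are no part of the job. Leave any turquoise look-alike of the tin alone.

How it is judged:
By the outcome, as a careful person would: the job done as asked, in the order asked, and still so for the second after the job is handed in, with the robot touching nothing.
Of usb_1, usb_2, earbud_case, tin only 2 to 3 are there at a start; the rules pass over those that are not, and their reading is None.
At some moment in a run one of usb_1, usb_2, earbud_case, tin may be knocked a few centimetres aside while the robot is not near it.
Once in a run the grip may slacken for a moment while it holds something.
It also fails if it takes over 208 s, if anything falls off the work surface, if the arm or the gripper's body presses on something with over 40 N, if the wrist force passes 120 N, or if a joint passes its speed limit or range.

## Working session

There is one attempt and no reset: what is moved stays moved. The work goes in short steps, Python scripts to look and compute and a tool call to move; the robot and the scene stay as the last step left them, time stands still between calls to the robot, and variables do not carry over. Pictures are saved under pics/ and viewed, at most 14 in all, crops included, and the job is handed in when it is done.

Besides the shell and the picture viewer there is one more tool, called after "Call:" in YAML: its name, and indented under it one key for each argument. arm_command: Moves the arm, as the interface text tells. Shift numbers are shares of 500 mm and turn numbers shares of 120 degrees, none past 1 either way. Its arguments: {"type":"object","properties":{"commands":{"type":"array","items":{"type":"number"}},"newtons":{"type":"number"}},"required":["commands"]}

```bash
ls; mkdir -p pics
cat > h.py <<'E'
import numpy as np, cv2
from rig import env, optics
def shot(n,fn=None):
    d=optics.get_image(n)
    if fn: cv2.imwrite('pics/'+fn,d['image'][:,:,::-1])
    return d
def ray(d,u,v):
    K=np.array(d['intrinsics']);r=np.array(d['orientation'])@np.linalg.solve(K,[u,v,1.]);return np.array(d['origin']),r
def onz(d,u,v,z):
    o,r=ray(d,u,v);return o+r*(z-o[2])/r[2]
def tri(a,b):
    (o1,r1),(o2,r2)=a,b
    r1=r1/np.linalg.norm(r1);r2=r2/np.linalg.norm(r2)
    s=np.linalg.lstsq(np.stack([r1,-r2],1),o2-o1,rcond=None)[0]
    p,q=o1+s[0]*r1,o2+s[1]*r2
    return (p+q)/2,np.linalg.norm(p-q)
def proj(d,p):
    c=np.array(d['orientation']).T@(np.array(p)-np.array(d['origin']));k=np.array(d['intrinsics'])@c;return k[:2]/k[2]
E
python3 - <<'E'
from h import *
np.set_printoptions(precision=4,suppress=True)
s=env.observe();print(s)
for n in('side','top'):
    d=shot(n,n+'0.png');print(n,d['origin'],d['orientation'],d['intrinsics'])
E
```

```text
pics
{'time_s': 0.0, 'q': array([ 61.4044,  21.8427,  74.386 ,   0.0014,  83.8592, -12.3368]), 'qvel': array([-0.1078, -0.02  , -0.0024, -0.0624, -0.0352, -0.0174]), 'joint_efforts': array([  0.    , -44.846 , -23.1274,  -0.0002,   0.0048,   0.    ]), 'position': array([0.1539, 0.5278, 0.2497]), 'tool_rot': array([[-0.96  ,  0.28  , -0.0008],
       [ 0.28  ,  0.96  , -0.0013],
       [ 0.0004, -0.0015, -1.    ]]), 'ft_force': array([0.1227, 0.1067, 0.2047]), 'wrist_torque': array([ 0.0081, -0.0167, -0.0021]), 'gripper_force': 0.0, 'grip_width': 0.08523673991524405}
side [0.4177 1.024  0.6367] [[-0.9966 -0.0383  0.0736]
 [-0.0826  0.5382 -0.8388]
 [-0.0075 -0.842  -0.5395]] [[506.806    0.     322.5292]
 [  0.     506.806  248.5431]
 [  0.       0.       1.    ]]
top [0.4433 0.1121 1.2528] [[ 0.0012 -0.9982  0.0596]
 [-0.9996  0.0004  0.0273]
 [-0.0273 -0.0596 -0.9979]] [[624.7117   0.     315.8162]
 [  0.     624.7117 238.1626]
 [  0.       0.       1.    ]]
```

View pics/side0.png

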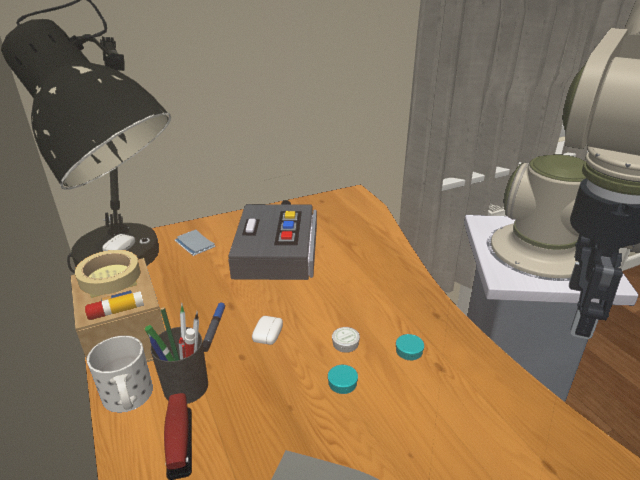

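View pics/top0.png

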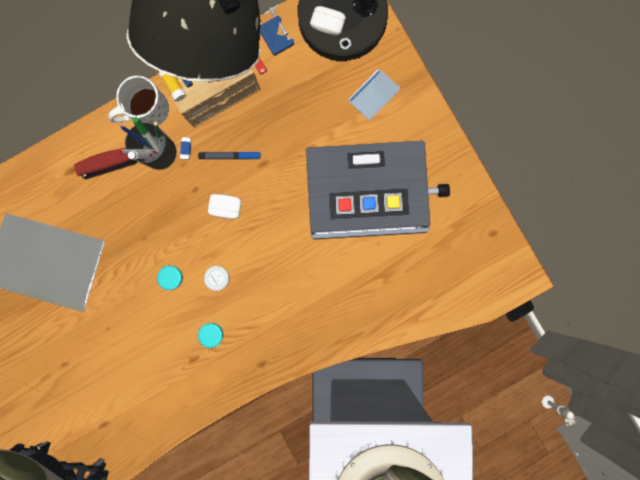

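The top view shows the keys red (345,205), blue (369,203) and yellow (393,202), the latch (366,159), the knob (444,190), the earbud case (224,206), the tin (216,278), and turquoise decoys at (169,278) and (210,335). In the side view the case is at (267,330) and the tin at (345,339). I see no memory stick in the open; the red bit by the wooden box at (261,67) is excluded by the task.

```bash
cat > m.py <<'E'
from h import *
np.set_printoptions(precision=4,suppress=True)
def mask(img,k):
    h=cv2.cvtColor(img,cv2.COLOR_RGB2HSV);H,S,V=[h[...,i].astype(int) for i in range(3)]
    return {'red':((H<8)|(H>172))&(S>150)&(V>120),'blue':(H>100)&(H<125)&(S>150)&(V>120),'yellow':(H>22)&(H<35)&(S>150)&(V>150),
     'pale':(S<40)&(V>150),'grey':(S<60)&(V>110),'dark':V<45}[k].astype(np.uint8)*255
def blob(d,k,u,v,r=30):
    m=mask(d['image'],k);w=np.zeros_like(m);cv2.circle(w,(u,v),r,255,-1);m&=w
    n,l,st,c=cv2.connectedComponentsWithStats(m)
    i=1+np.argmax(st[1:,4]);cn=cv2.findContours((l==i).astype(np.uint8),cv2.RETR_EXTERNAL,cv2.CHAIN_APPROX_NONE)[0][0]
    return c[i],st[i],cv2.minAreaRect(cn),cn
E
python3 - <<'E'
from m import *
T=shot('top');S=shot('side')
for n,k,t,s,r in [('red','red',(345,205),(287,236),14),('blue','blue',(369,203),(288,226),14),('yellow','yellow',(393,202),(290,215),14),('latch','pale',(366,159),(250,226),18),
  ('knob','dark',(444,190),(286,204),9),('case','pale',(224,206),(267,330),25),('tin','grey',(216,278),(345,339),18)]:
    a=blob(T,k,*t,r);b=blob(S,k,*s,r);p,e=tri(ray(T,*a[0]),ray(S,*b[0]))
    print(n,a[0],a[1][2:],b[0],b[1][2:],'P',p,'e',e)
    if n in('case','tin'):
        h=.023 if n=='case' else .019
        c=np.array([onz(T,*q,h)[:2] for q in cv2.boxPoints(a[2])]);print(' rect',c.mean(0),c[1]-c[0],c[2]-c[1])
r=mask(T['image'],'red');n,l,st,c=cv2.connectedComponentsWithStats(r)
print([(st[i],onz(T,*c[i],0)) for i in range(1,n) if st[i,4]>15])
# box corners
for q in [(306,149),(424,142),(428,229),(313,237)]: print(q,onz(T,*q,.062))
for q in [(245,205),(313,205),(307,276),(232,276)]: print(q,onz(S,*q,.062 ))
E
```

```text
red [344.5072 204.4275] [ 12  12 138] [286.2439 234.5122] [11  8 82] P [0.5784 0.09   0.0686] e 0.00026749807742367844
blue [368.7176 202.7252] [ 12  12 131] [287.9206 223.8413] [11  7 63] P [0.5814 0.0439 0.0689] e 6.44772076561108e-05
yellow [392.9118 201.4853] [ 13  12 136] [289.45   214.0333] [10  7 60] P [ 0.584  -0.0019  0.0688] e 0.0005280927732539807
latch [365.9643 158.6508] [ 27  11 252] [250.1277 224.9681] [10 13 94] P [0.6668 0.0487 0.0652] e 0.00021813974296187053Traceback (most recent call last):
  File "<stdin>", line 5, in <module>
  File "m.py", line 10, in blob
    i=1+np.argmax(st[1:,4]);cn=cv2.findContours((l==i).astype(np.uint8),cv2.RETR_EXTERNAL,cv2.CHAIN_APPROX_NONE)[0][0]
        ~~~~~~~~~^^^^^^^^^^
    return _wrapfunc(a, 'argmax', axis=axis, out=out, **kwds)
    return bound(*args, **kwds)
ValueError: attempt to get argmax of an empty sequence
```

Run:
```python
from m import *
T=shot('top');S=shot('side')
a=blob(T,'dark',444,190,9);print('knob',a[0],a[1],onz(T,*a[0],.045),S['image'][196:212:3,280:294:3].tolist())
for n,k,t,s,r in [('case','pale',(224,206),(267,330),25),('tin','grey',(216,278),(345,339),18)]:
    a=blob(T,k,*t,r);b=blob(S,k,*s,r);p,e=tri(ray(T,*a[0]),ray(S,*b[0]))
    print(n,a[0],a[1][2:],b[0],b[1][2:],'P',p,'e',e)
    h=.02
    c=np.array([onz(T,*q,h)[:2] for q in cv2.boxPoints(a[2])]);print(' rect',c.mean(0),c[1]-c[0],c[2]-c[1])
r=mask(T['image'],'red');n,l,st,c=cv2.connectedComponentsWithStats(r)
print([(st[i],onz(T,*c[i],0)) for i in range(1,n) if st[i,4]>15])
for q in [(306,149),(424,142),(428,229),(313,237)]: print(q,onz(T,*q,.062))
print(proj(S,[.620,-.102,.038]),proj(T,[.62,-.102,.038]))
for n,uv in [('t1',(169,278)),('t2',(210,335)),('pen',(162,150)),('marker',(230,155))]:print(n,onz(T,*uv,.02))
```

```text
knob [443.908  190.2644] [439 185  10  11  87] [ 0.6082 -0.1028  0.045 ] [[[146, 139, 123], [150, 141, 121], [144, 137, 120], [150, 142, 123], [149, 140, 121]], [[145, 138, 119], [145, 136, 119], [146, 138, 120], [145, 107, 73], [186, 131, 77]], [[197, 136, 76], [60, 56, 52], [64, 55, 53], [71, 56, 49], [192, 131, 69]], [[110, 103, 100], [100, 100, 100], [104, 100, 102], [98, 97, 97], [109, 104, 101]], [[103, 101, 100], [102, 101, 99], [100, 98, 99], [103, 102, 102], [105, 104, 105]], [[87, 86, 84], [65, 60, 59], [229, 203, 62], [183, 154, 65], [201, 171, 76]]]
case [224.0355 205.8903] [ 33  23 647] [266.6934 329.5557] [ 30  28 610] P [0.5827 0.3307 0.0091] e 0.00037851190749414477
 rect [0.5815 0.329 ] [ 0.0435 -0.0068] [-0.0104 -0.0615]
tin [216.0866 277.9278] [ 25  25 485] [345.3165 338.9548] [ 28  25 553] P [0.4379 0.3452 0.0092] e 0.0004176257146113868
 rect [0.438  0.3433] [ 0.     -0.0478] [-0.0474 -0.0005]
[(array([256,  59,  11,  15,  78], dtype=int32), array([0.8711, 0.2607, 0.    ])), (array([ 75, 149,  53,  26, 675], dtype=int32), array([0.676, 0.588, 0.   ])), (array([339, 199,  12,  12, 138], dtype=int32), array([0.5861, 0.0887, 0.    ]))]
(306, 149) [0.6865 0.1638 0.062 ]
(424, 142) [ 0.6991 -0.0628  0.062 ]
(428, 229) [ 0.5317 -0.0688  0.062 ]
(313, 237) [0.5166 0.1501 0.062 ]
[281.3828 205.221 ] [442.8054 184.7119]
t1 [0.4378 0.437  0.02  ]
t2 [0.326 0.354 0.02 ]
pen [0.6943 0.455  0.02  ]
marker [0.6837 0.3178 0.02  ]
```

```bash
cat > go.py <<'E'
import sys
from h import *
from scipy.spatial.transform import Rotation as R
np.set_printoptions(precision=4,suppress=True)
# args: yaw of tool y (deg), then triples x,y,z ; prints shift/turn fractions for each from the current pose
s=env.observe();A=np.array(s['tool_rot']);p=np.array(s['position'])
print('t',s['time_s'],'pos',p,'F',s['ft_force'],'w',s['grip_width'],'gf',s['gripper_force'])
yaw=np.radians(float(sys.argv[1]));y=np.array([np.cos(yaw),np.sin(yaw),0]);z=np.array([0,0,-1.]);B=np.stack([np.cross(y,z),y,z],1)
rv=R.from_matrix(A.T@B).as_rotvec(degrees=True)/120
for a in sys.argv[2:]:
    q=np.array([float(v) for v in a.split(',')]);d=A.T@(q-p)/.5
    print(a,'->',np.round(d,3),np.round(rv,3),'rows',np.ceil(np.linalg.norm(q-p)/.0417))
E
python3 go.py 3.5 .37,.29,.22 .5815,.044,.13
```

```text
t 0.3 pos [0.154  0.5279 0.2501] F [-0.5275  0.4393  0.316 ] w 0.08540742800993391 gf 0.0
.37,.29,.22 -> [-0.548 -0.336  0.06 ] [-0.     0.     0.585] rows 8.0
.5815,.044,.13 -> [-1.092 -0.69   0.24 ] [-0.     0.     0.585] rows 16.0
```

Call:
arm_command:
  commands: [1,-0.548,-0.336,0.06,0,0,0.585,1,-0.548,-0.336,0.06,0,0,0.585,1,-0.548,-0.336,0.06,0,0,0.585,1,-0.548,-0.336,0.06,0,0,0.585,1,-0.548,-0.336,0.06,0,0,0.585,1,-0.548,-0.336,0.06,0,0,0.585,1,-0.548,-0.336,0.06,0,0,0.585,1,-0.548,-0.336,0.06,0,0,0.585,1,-0.548,-0.336,0.06,0,0,0.585,1,-0.548,-0.336,0.06,0,0,0.585,1,-0.548,-0.336,0.06,0,0,0.585,1,-0.548,-0.336,0.06,0,0,0.585]
  newtons: 40

```text
time_s: 1.3
position: [0.37, 0.29, 0.2203]
tool_rot: [[-0.065, 0.998, -0.0], [0.998, 0.065, 0.0], [0.0, -0.0, -1.0]]
ft_force: [-0.3, 0.1, 0.3]
grip_width: -0.0004
gripper_force: 0.0
```

```bash
python3 go.py 3.5 .5815,.044,.13
```

```text
t 1.3 pos [0.37   0.29   0.2203] F [-0.2726  0.0627  0.2565] w -0.0003680659856295965 gf 0.0
.5815,.044,.13 -> [-0.518  0.39   0.181] [-0.    -0.     0.002] rows 9.0
```

Call:
arm_command:
  commands: [1,-0.518,0.39,0.181,0,0,0,1,-0.518,0.39,0.181,0,0,0,1,-0.518,0.39,0.181,0,0,0,1,-0.518,0.39,0.181,0,0,0,1,-0.518,0.39,0.181,0,0,0,1,-0.518,0.39,0.181,0,0,0,1,-0.518,0.39,0.181,0,0,0,1,-0.518,0.39,0.181,0,0,0,1,-0.518,0.39,0.181,0,0,0,1,-0.518,0.39,0.22,0,0,0,1,-0.518,0.39,0.244,0,0,0,1,-0.518,0.39,0.244,0,0,0]

```text
time_s: 2.3
position: [0.5794, 0.0441, 0.096]
tool_rot: [[-0.065, 0.998, -0.005], [0.998, 0.065, 0.001], [0.001, -0.005, -1.0]]
ft_force: [-0.1, -0.6, -0.3]
grip_width: -0.0001
gripper_force: 0.0
```

```bash
python3 -c "
from h import *
d=shot('side');e=shot('top')
cv2.imwrite('pics/a.png',np.hstack([cv2.resize(d['image'][150:300,200:350],(400,400)),cv2.resize(e['image'][120:260,290:430],(400,400))])[:,:,::-1])"; python3 go.py 3.5 .5815,.044,.089
```

```text
t 2.4 pos [0.5806 0.0441 0.0986] F [-0.5387 -0.0101 -0.324 ] w -0.00014610988761673302 gf 0.0
.5815,.044,.089 -> [-0.     0.002  0.019] [-0.    -0.     0.002] rows 1.0
```

View pics/a.png

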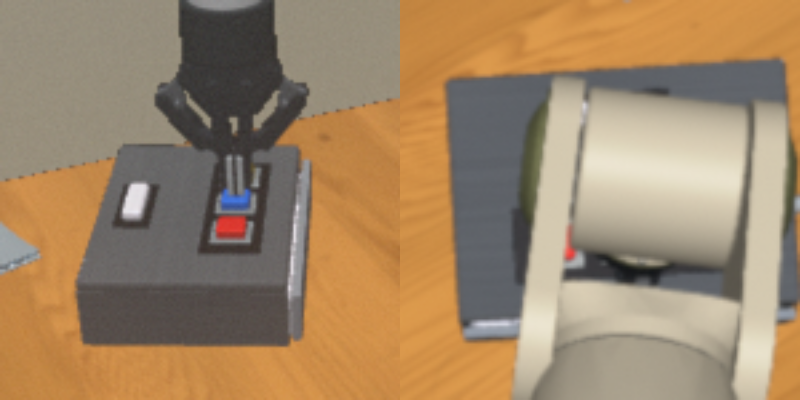

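The crops show the shut fingertips centred just above the blue key. Next I press down in small steps.

Call:
arm_command:
  commands: [1,0,0,0.01,0,0,0,1,0,0,0.014,0,0,0,1,0,0,0.018,0,0,0,1,0,0,0.018,0,0,0,1,0,0,0.018,0,0,0]

```text
time_s: 2.82
position: [0.5809, 0.0438, 0.0898]
tool_rot: [[-0.062, 0.998, 0.001], [0.998, 0.062, 0.0], [0.0, 0.001, -1.0]]
ft_force: [1.2, 2.1, 3.6]
grip_width: -0.0002
gripper_force: 1.5
```

Call:
arm_command:
  commands: [1,0,0,0.002,0,0,0,1,0,0,0.003,0,0,0,1,0,0,0.003,0,0,0,1,0,0,0.003,0,0,0]

```text
time_s: 3.15
position: [0.5808, 0.0436, 0.088]
tool_rot: [[-0.062, 0.998, 0.001], [0.998, 0.062, 0.0], [0.0, 0.001, -1.0]]
ft_force: [1.7, 3.7, 3.2]
grip_width: 0.0002
gripper_force: 2.2
```

```bash
python3 go.py 3.5 .5815,.044,.115 .584,-.002,.115 .584,-.002,.0880 .5785,.090,.115
```

```text
t 3.15 pos [0.5808 0.0436 0.088 ] F [1.7014 3.6606 3.2244] w 0.0001776072745795617 gf 2.2104721516370773
.5815,.044,.115 -> [ 0.001  0.001 -0.054] [ 0. -0.  0.] rows 1.0
.584,-.002,.115 -> [-0.091  0.001 -0.054] [ 0. -0.  0.] rows 2.0
.584,-.002,.0880 -> [-0.091  0.001  0.   ] [ 0. -0.  0.] rows 2.0
.5785,.090,.115 -> [ 0.093  0.001 -0.054] [ 0. -0.  0.] rows 2.0
```

Call:
arm_command:
  commands: [1,0,0,-0.054,0,0,0,1,0,0,-0.054,0,0,0,1,-0.091,0.001,-0.054,0,0,0,1,-0.091,0.001,-0.054,0,0,0,1,-0.091,0.001,-0.054,0,0,0,1,-0.091,0.001,-0.02,0,0,0,1,-0.091,0.001,-0.01,0,0,0,1,-0.091,0.001,-0.005,0,0,0,1,-0.091,0.001,0,0,0,0,1,-0.091,0.001,0,0,0,0,1,-0.091,0.001,0,0,0,0]

```text
time_s: 4.07
position: [0.5836, -0.0014, 0.0883]
tool_rot: [[-0.062, 0.998, -0.001], [0.998, 0.062, -0.0], [0.0, -0.001, -1.0]]
ft_force: [-3.0, -0.3, 4.0]
grip_width: 0.0001
gripper_force: 1.8
```

```bash
python3 go.py 3.5  .584,-.002,.115 .5785,.090,.115 .5785,.090,.088
```

```text
t 4.0667 pos [ 0.5836 -0.0014  0.0883] F [-3.0145 -0.32    3.9698] w 9.088199071060936e-05 gf 1.8413935415446758
.584,-.002,.115 -> [-0.001  0.001 -0.053] [-0.    -0.     0.001] rows 1.0
.5785,.090,.115 -> [ 0.183  0.001 -0.053] [-0.    -0.     0.001] rows 3.0
.5785,.090,.088 -> [0.183 0.001 0.001] [-0.    -0.     0.001] rows 3.0
```

Yellow is pressed (4 N). Now red.

Call:
arm_command:
  commands: [1,0,0,-0.054,0,0,0,1,0,0,-0.054,0,0,0,1,0.183,0.001,-0.054,0,0,0,1,0.183,0.001,-0.054,0,0,0,1,0.183,0.001,-0.054,0,0,0,1,0.183,0.001,-0.054,0,0,0,1,0.183,0.001,-0.02,0,0,0,1,0.183,0.001,-0.01,0,0,0,1,0.183,0.001,-0.005,0,0,0,1,0.183,0.001,0,0,0,0,1,0.183,0.001,0,0,0,0,1,0.183,0.001,0,0,0,0]

```text
time_s: 5.07
position: [0.5787, 0.0889, 0.0884]
tool_rot: [[-0.061, 0.998, -0.0], [0.998, 0.061, -0.0], [-0.0, -0.0, -1.0]]
ft_force: [-3.9, -0.7, 2.9]
grip_width: 0.0002
gripper_force: 1.8
```

```bash
python3 go.py 3.5  .5785,.09,.16 .608,-.106,.16 .608,-.106,.042
```

```text
t 5.0667 pos [0.5787 0.0889 0.0884] F [-3.8921 -0.699   2.9212] w 0.0002153301978652212 gf 1.8288311921060085
.5785,.09,.16 -> [ 0.002 -0.    -0.143] [-0.  0.  0.] rows 2.0
.608,-.106,.16 -> [-0.393  0.035 -0.143] [-0.  0.  0.] rows 6.0
.608,-.106,.042 -> [-0.393  0.035  0.093] [-0.  0.  0.] rows 5.0
```

Call:
arm_command:
  commands: [1,0,0,0.003,0,0,0,1,0,0,0.003,0,0,0,1,0,0,0.003,0,0,0,1,0,0,-0.07,0,0,0,1,0,0,-0.143,0,0,0,0.5,0,0,-0.143,0,0,0,-0.5,-0.393,0.035,-0.143,0,0,0,-0.5,-0.393,0.035,-0.143,0,0,0,-0.5,-0.393,0.035,-0.143,0,0,0,-0.5,-0.393,0.035,-0.143,0,0,0,-0.5,-0.393,0.035,-0.143,0,0,0,-0.5,-0.393,0.035,-0.143,0,0,0]

```text
time_s: 6.07
position: [0.609, -0.1118, 0.159]
tool_rot: [[-0.056, 0.998, 0.001], [0.998, 0.056, -0.002], [-0.002, 0.001, -1.0]]
ft_force: [0.7, 0.1, 0.3]
grip_width: 0.0642
gripper_force: 0.0
```

```bash
python3 go.py 3.5 .608,-.104,.1 .608,-.104,.040; python3 -c "
from h import *
d=shot('side');e=shot('top')
cv2.imwrite('pics/b.png',np.hstack([cv2.resize(d['image'][120:270,200:350],(400,400)),cv2.resize(e['image'][120:260,330:470],(400,400))])[:,:,::-1])"
```

```text
t 6.0667 pos [ 0.609  -0.1118  0.159 ] F [0.7269 0.0986 0.3406] w 0.06415588055899503 gf 0.0
.608,-.104,.1 -> [ 0.016 -0.001  0.118] [ 0.001  0.001 -0.003] rows 2.0
.608,-.104,.040 -> [ 0.016 -0.001  0.238] [ 0.001  0.001 -0.003] rows 3.0
```

View pics/b.png

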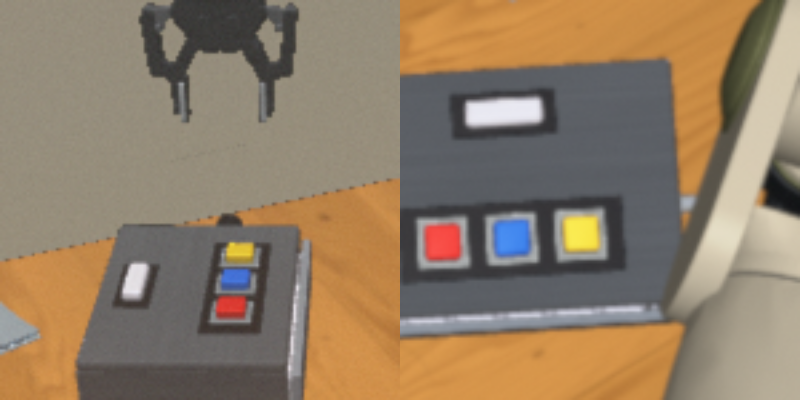

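The open fingers straddle the knob, whose tip shows at crop (230,220). Lowering and gripping.

Call:
arm_command:
  commands: [-0.5,0.004,0,0.08,0,0,0,-0.5,0.004,0,0.16,0,0,0,-0.5,0.004,0,0.22,0,0,0,-0.5,0.004,0,0.24,0,0,0,-0.5,0.004,0,0.24,0,0,0,-0.5,0.004,0,0.24,0,0,0,0,0.004,0,0.24,0,0,0,1,0.004,0,0.24,0,0,0,1,0.004,0,0.24,0,0,0,1,0.004,0,0.24,0,0,0,1,0.004,0,0.24,0,0,0,1,0.004,0,0.24,0,0,0]
  newtons: 60

```text
time_s: 7.17
position: [0.6091, -0.1038, 0.0409]
tool_rot: [[-0.062, 0.998, 0.003], [0.998, 0.062, -0.001], [-0.001, 0.003, -1.0]]
ft_force: [0.7, 0.8, 6.2]
grip_width: 0.024
gripper_force: 59.2
```

Call:
arm_command:
  commands: [1,-0.01,0,0,0,0,0,1,-0.02,0,0,0,0,0,1,-0.03,0,0,0,0,0,1,-0.04,0,0,0,0,0,1,-0.05,0,0,0,0,0,1,-0.058,0,0,0,0,0,1,-0.062,0,0,0,0,0,1,-0.062,0,0,0,0,0,1,-0.062,0,0,0,0,0]

```text
time_s: 7.92
position: [0.6108, -0.1338, 0.0409]
tool_rot: [[-0.062, 0.998, 0.002], [0.998, 0.062, 0.001], [0.001, 0.002, -1.0]]
ft_force: [-0.0, 4.2, 8.3]
grip_width: 0.0243
gripper_force: 59.7
```

Call:
arm_command:
  commands: [0,0,0,0,0,0,0,-0.5,0,0,0,0,0,0,-0.5,0,0,0,0,0,0,-0.5,0,0,-0.08,0,0,0,-0.5,0,0,-0.16,0,0,0,-0.5,0,0,-0.24,0,0,0,0.5,0,0,-0.24,0,0,0,1,0,0,-0.24,0,0,0,1,0,0,-0.24,0,0,0,1,0,0,-0.24,0,0,0]

```text
time_s: 8.75
position: [0.6095, -0.1344, 0.1577]
tool_rot: [[-0.062, 0.998, -0.003], [0.998, 0.062, 0.001], [0.001, -0.003, -1.0]]
ft_force: [-0.1, 0.5, -0.1]
grip_width: 0.0156
gripper_force: 0.0
```

```bash
python3 go.py 3.5 .6668,.049,.16 .6668,.049,.095 .6668,.049,.083 .6668,.049,.12; python3 -c "
from h import *
d=shot('side')
cv2.imwrite('pics/c.png',cv2.resize(d['image'][120:270,200:350],(500,500))[:,:,::-1])"
```

```text
t 8.75 pos [ 0.6095 -0.1344  0.1577] F [-0.1089  0.5318 -0.1281] w 0.015628200501483364 gf 0.0
.6668,.049,.16 -> [ 0.359  0.137 -0.004] [-0.001 -0.001  0.   ] rows 5.0
.6668,.049,.095 -> [0.359 0.137 0.126] [-0.001 -0.001  0.   ] rows 5.0
.6668,.049,.083 -> [0.359 0.137 0.15 ] [-0.001 -0.001  0.   ] rows 5.0
.6668,.049,.12 -> [0.359 0.137 0.076] [-0.001 -0.001  0.   ] rows 5.0
```

View pics/c.png

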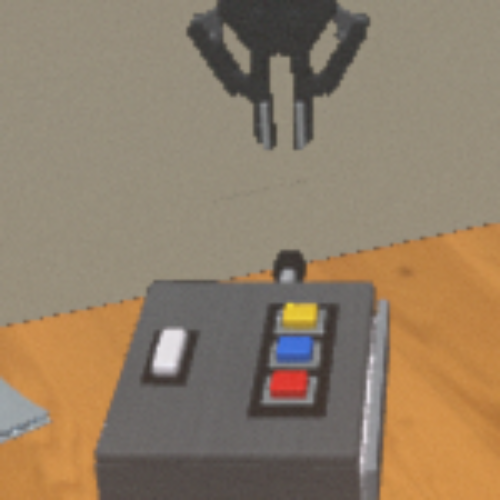

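The knob now stands clear of the box at crop (290,265), so it is out. Next, the latch.

Call:
arm_command:
  commands: [1,0.359,0.137,-0.004,0,0,0,1,0.359,0.137,-0.004,0,0,0,1,0.359,0.137,-0.004,0,0,0,1,0.359,0.137,-0.004,0,0,0,1,0.359,0.137,-0.004,0,0,0,1,0.359,0.137,-0.004,0,0,0,1,0.359,0.137,0.07,0,0,0,1,0.359,0.137,0.12,0,0,0,1,0.359,0.137,0.135,0,0,0,1,0.359,0.137,0.145,0,0,0,1,0.359,0.137,0.15,0,0,0,1,0.359,0.137,0.15,0,0,0]

```text
time_s: 9.8
position: [0.6676, 0.0485, 0.0851]
tool_rot: [[-0.061, 0.998, 0.0], [0.998, 0.061, -0.0], [-0.0, 0.0, -1.0]]
ft_force: [-3.2, 0.6, 3.5]
grip_width: -0.0001
gripper_force: 1.9
```

Call:
arm_command:
  commands: [1,0,0,0,0,0,0,1,0,0,0,0,0,0,1,0,0,0.002,0,0,0,1,0,0,0.002,0,0,0,1,0,0,0.002,0,0,0]

```text
time_s: 10.22
position: [0.6677, 0.0486, 0.0838]
tool_rot: [[-0.062, 0.998, 0.001], [0.998, 0.062, -0.0], [-0.001, 0.001, -1.0]]
ft_force: [-1.9, -1.6, 4.0]
grip_width: -0.0001
gripper_force: 2.2
```

```bash
python3 go.py 3.5 .6668,.049,.2 .5,.28,.2; python3 -c "
from h import *
d=shot('side','d.png')"
```

```text
t 10.2167 pos [0.6677 0.0486 0.0838] F [-1.9329 -1.615   4.036 ] w -5.7149050916317106e-05 gf 2.1622614723321476
.6668,.049,.2 -> [ 0.001 -0.001 -0.232] [0. 0. 0.] rows 3.0
.5,.28,.2 -> [ 0.482 -0.306 -0.233] [0. 0. 0.] rows 8.0
```

View pics/d.png

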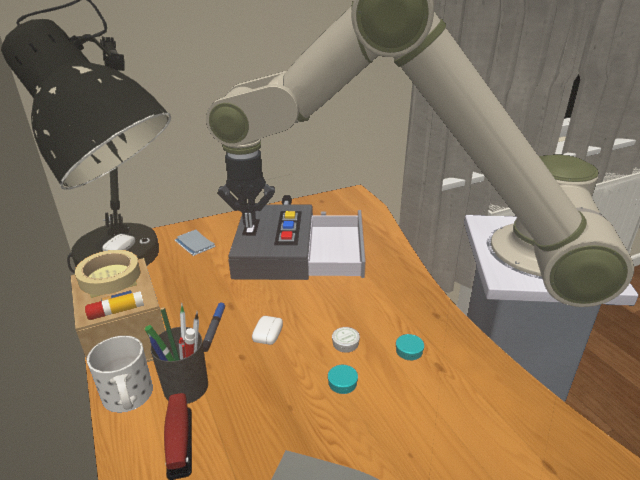

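The drawer has sprung out (front at pixel (363,245)). The case (267,330) and tin (345,339) have not moved. I'll lift, open and re-measure on the way.

Call:
arm_command:
  commands: [1,0,0,-0.08,0,0,0,1,0,0,-0.16,0,0,0,1,0,0,-0.233,0,0,0,-1,0.3,-0.306,-0.233,0,0,0,-1,0.3,-0.306,-0.233,0,0,0,-1,0.3,-0.306,-0.233,0,0,0,-1,0.3,-0.306,-0.233,0,0,0,-1,0.3,-0.306,-0.233,0,0,0,-1,0.3,-0.306,-0.233,0,0,0,-1,0.3,-0.306,-0.233,0,0,0,-1,0.3,-0.306,-0.233,0,0,0]

```text
time_s: 11.18
position: [0.506, 0.1893, 0.1999]
tool_rot: [[-0.062, 0.998, 0.001], [0.998, 0.062, 0.0], [0.0, 0.001, -1.0]]
ft_force: [0.2, -0.4, 0.6]
grip_width: 0.0853
gripper_force: 0.0
```

```bash
cat > obj.py <<'E'
from m import *
T=shot('top');S=shot('side')
for n,k,t,s,r,h in [('case','pale',(224,206),(267,330),25,.02),('tin','grey',(216,278),(345,339),18,.016)]:
    try:
        a=blob(T,k,*t,r);b=blob(S,k,*s,r);p,e=tri(ray(T,*a[0]),ray(S,*b[0]))
        c=np.array([onz(T,*q,h)[:2] for q in cv2.boxPoints(a[2])]);print(n,a[1][2:],b[1][2:],p,'e',e,' rect',c.mean(0),c[1]-c[0],c[2]-c[1])
    except Exception as x: print(n,x)
E
python3 obj.py; python3 go.py -8 .581,.329,.12 .581,.329,.022; python3 go.py 3.5 .439,.343,.12 .439,.343,.022
```

```text
case [ 27  22 346] [ 30  28 616] [0.5828 0.3415 0.0187] e 0.005013083490984357  rect [0.5828 0.3362] [ 0.0435 -0.0082] [-0.0095 -0.0471]
tin [ 31  26 583] [ 28  25 554] [0.4381 0.3409 0.0053] e 0.0007624511517097316  rect [0.4384 0.3383] [ 0.0043 -0.0598] [-0.0478 -0.0039]
t 11.2833 pos [0.5066 0.1884 0.1996] F [ 0.1965  0.0972 -0.5715] w 0.08511482518047109 gf 0.0
.581,.329,.12 -> [0.272 0.165 0.159] [ 0.    -0.     0.096] rows 5.0
.581,.329,.022 -> [0.272 0.165 0.355] [ 0.    -0.     0.096] rows 6.0
t 11.2833 pos [0.5066 0.1884 0.1996] F [ 0.1965  0.0972 -0.5715] w 0.08511482518047109 gf 0.0
.439,.343,.12 -> [ 0.317 -0.116  0.159] [ 0.  0. -0.] rows 5.0
.439,.343,.022 -> [ 0.317 -0.116  0.355] [ 0.  0. -0.] rows 6.0
```

Call:
arm_command:
  commands: [-1,0.272,0.165,0.159,0,0,0.1,-1,0.272,0.165,0.159,0,0,0.1,-1,0.272,0.165,0.159,0,0,0.1,-1,0.272,0.165,0.159,0,0,0.1,-1,0.272,0.165,0.159,0,0,0.1,-1,0.272,0.165,0.24,0,0,0.1,-1,0.272,0.165,0.3,0,0,0.1,-1,0.272,0.165,0.353,0,0,0.1,-1,0.272,0.165,0.353,0,0,0.1,0,0.272,0.165,0.353,0,0,0.1,0.5,0.272,0.165,0.353,0,0,0.1,1,0.272,0.165,0.353,0,0,0.1]
  newtons: 50

```text
time_s: 12.28
position: [0.5808, 0.33, 0.0257]
tool_rot: [[0.148, 0.989, 0.004], [0.989, -0.148, 0.001], [0.002, 0.004, -1.0]]
ft_force: [0.3, 0.7, 0.3]
grip_width: 0.0518
gripper_force: 0.0
```

Call:
arm_command:
  commands: [1,0,0,0,0,0,0,1,0,0,0,0,0,0,1,0,0,0,0,0,0,1,0,0,-0.05,0,0,0,1,0,0,-0.1,0,0,0,1,0,0,-0.18,0,0,0,1,0,0,-0.18,0,0,0,1,0,0,-0.18,0,0,0]

```text
time_s: 12.95
position: [0.5806, 0.3304, 0.1173]
tool_rot: [[0.147, 0.989, 0.007], [0.989, -0.147, 0.002], [0.003, 0.006, -1.0]]
ft_force: [-0.2, 0.7, -0.7]
grip_width: 0.0441
gripper_force: 51.6
```

```bash
python3 go.py 3.5 .4696,.082,.14 .4696,.082,.037; python3 -c "
from h import *
d=shot('side')
cv2.imwrite('pics/e.png',d['image'][120:420,180:480][:,:,::-1])"
```

```text
t 12.95 pos [0.5806 0.3304 0.1173] F [-0.2325  0.736  -0.7119] w 0.0440606480865257 gf 51.623228271491826
.4696,.082,.14 -> [-0.524 -0.146 -0.048] [ 0.003 -0.001 -0.1  ] rows 7.0
.4696,.082,.037 -> [-0.525 -0.147  0.158] [ 0.003 -0.001 -0.1  ] rows 7.0
```

View pics/e.png

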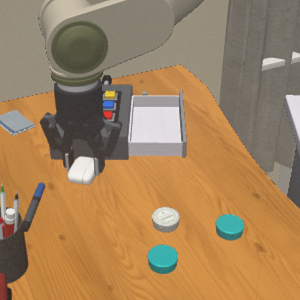

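Call:
arm_command:
  commands: [1,-0.514,-0.147,-0.048,0,0,-0.1,1,-0.514,-0.147,-0.048,0,0,-0.1,1,-0.514,-0.147,-0.048,0,0,-0.1,1,-0.514,-0.147,-0.048,0,0,-0.1,1,-0.514,-0.147,-0.048,0,0,-0.1,1,-0.514,-0.147,-0.048,0,0,-0.1,1,-0.514,-0.147,-0.048,0,0,-0.1,1,-0.514,-0.147,-0.048,0,0,-0.1,1,-0.514,-0.147,-0.048,0,0,-0.1,1,-0.514,-0.147,-0.048,0,0,-0.1]

```text
time_s: 13.83
position: [0.469, 0.087, 0.137]
tool_rot: [[-0.062, 0.998, -0.0], [0.998, 0.062, 0.0], [0.0, -0.0, -1.0]]
ft_force: [0.3, -0.7, -0.7]
grip_width: 0.0441
gripper_force: 51.6
```

```bash
python3 go.py 3.5 .469,.087,.08 .469,.087,.034; python3 -c "
from h import *
d=shot('side')
cv2.imwrite('pics/f.png',cv2.resize(d['image'][150:300,220:420],(800,600))[:,:,::-1])
for p in [(.469,.087,.01),(.4718,.0372,.01),(.413,.034,.048)]:print(proj(d,p))"
```

```text
t 13.8333 pos [0.469 0.087 0.137] F [ 0.2614 -0.6754 -0.7133] w 0.044145156535934656 gf 51.62283022888005
.469,.087,.08 -> [-0.    -0.     0.114] [-0. -0.  0.] rows 2.0
.469,.087,.034 -> [-0.     0.     0.206] [-0. -0.  0.] rows 3.0
[336.44604389 258.18349291]
[336.52008403 246.17944713]
[362.65815877 232.23724483]
```

View pics/f.png

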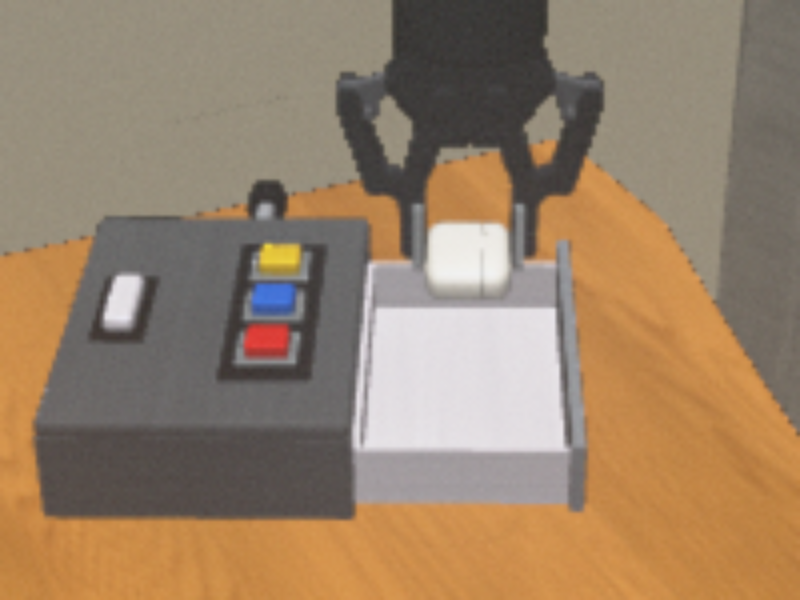

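The case is held, centred across the drawer (crop x≈467, with the drawer spanning 370–565). Lowering and releasing it.

Call:
arm_command:
  commands: [1,0,0,0.06,0,0,0,1,0,0,0.12,0,0,0,1,0,0,0.17,0,0,0,1,0,0,0.2,0,0,0,1,0,0,0.204,0,0,0,1,0,0,0.204,0,0,0,0.2,0,0,0.204,0,0,0,-0.25,0,0,0.204,0,0,0,-0.25,0,0,0.204,0,0,0,-0.25,0,0,0.204,0,0,0,-0.25,0,0,0.204,0,0,0]

```text
time_s: 14.8
position: [0.469, 0.0867, 0.0354]
tool_rot: [[-0.062, 0.998, 0.0], [0.998, 0.062, -0.0], [-0.0, 0.0, -1.0]]
ft_force: [0.5, -0.4, -0.4]
grip_width: 0.0538
gripper_force: 0.0
```

Call:
arm_command:
  commands: [-0.25,0,0,-0.08,0,0,0,-0.25,0,0,-0.16,0,0,0,-0.25,0,0,-0.24,0,0,0,-1,0.2,0,-0.24,0,0,0,-1,0.2,0,-0.24,0,0,0,-1,0.2,0,-0.24,0,0,0,-1,0.2,0,-0.24,0,0,0]

```text
time_s: 15.38
position: [0.4621, 0.1893, 0.1556]
tool_rot: [[-0.065, 0.998, 0.001], [0.998, 0.065, 0.001], [0.001, 0.001, -1.0]]
ft_force: [-0.0, 0.1, -1.0]
grip_width: 0.0855
gripper_force: 0.0
```

```bash
python3 obj.py; python3 go.py 3.5 .439,.342,.1 .439,.342,.0215; python3 -c "
from h import *
d=shot('side')
cv2.imwrite('pics/g.png',d['image'][150:420,180:480][:,:,::-1])"
```

```text
case attempt to get argmax of an empty sequence
tin [ 25  25 481] [ 28  25 553] [0.4379 0.3454 0.0095] e 0.0005181291454463503  rect [0.438  0.3441] [ 0.     -0.0479] [-0.0475 -0.0005]
t 15.4833 pos [0.4625 0.1866 0.1553] F [ 0.1369 -0.6239  0.2984] w 0.08543767294924946 gf 0.0
.439,.342,.1 -> [ 0.313 -0.027  0.11 ] [-0.     0.     0.001] rows 4.0
.439,.342,.0215 -> [ 0.313 -0.027  0.267] [-0.     0.     0.001] rows 5.0
```

View pics/g.png

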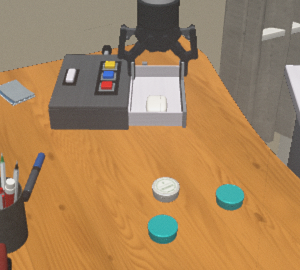

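The case lies in the drawer at crop (156,103). Next, the tin.

Call:
arm_command:
  commands: [-1,0.315,-0.027,0.11,0,0,0,-1,0.315,-0.027,0.11,0,0,0,-1,0.315,-0.027,0.11,0,0,0,-1,0.315,-0.027,0.11,0,0,0,-1,0.315,-0.027,0.11,0,0,0,-1,0.315,-0.027,0.18,0,0,0,-1,0.315,-0.027,0.24,0,0,0,-1,0.315,-0.027,0.268,0,0,0,-1,0.315,-0.027,0.268,0,0,0,0,0.315,-0.027,0.268,0,0,0,0.5,0.315,-0.027,0.268,0,0,0,1,0.315,-0.027,0.268,0,0,0]

```text
time_s: 16.53
position: [0.4404, 0.3426, 0.0228]
tool_rot: [[-0.061, 0.998, 0.002], [0.998, 0.061, 0.001], [0.001, 0.002, -1.0]]
ft_force: [-0.2, -0.3, 0.0]
grip_width: 0.0515
gripper_force: 0.2
```

Call:
arm_command:
  commands: [1,0,0,0,0,0,0,1,0,0,0,0,0,0,1,0,0,0,0,0,0,1,0,0,-0.05,0,0,0,1,0,0,-0.1,0,0,0,1,0,0,-0.18,0,0,0,1,0,0,-0.24,0,0,0,1,0,0,-0.24,0,0,0]

```text
time_s: 17.2
position: [0.4418, 0.3439, 0.1484]
tool_rot: [[-0.062, 0.998, 0.011], [0.998, 0.062, 0.005], [0.005, 0.012, -1.0]]
ft_force: [0.3, 0.4, 0.3]
grip_width: 0.0473
gripper_force: 51.6
```

```bash
python3 go.py 3.5 .475,-.014,.14 .475,-.014,.034; python3 -c "
from h import *
d=shot('side')
cv2.imwrite('pics/i.png',d['image'][150:420,180:480][:,:,::-1])"
```

```text
t 17.2 pos [0.4418 0.3439 0.1484] F [0.2616 0.445  0.2514] w 0.047264836601462294 gf 51.58371448516846
.475,-.014,.14 -> [-0.719  0.022  0.014] [ 0.006 -0.002  0.   ] rows 9.0
.475,-.014,.034 -> [-0.72   0.019  0.226] [ 0.006 -0.002  0.   ] rows 10.0
```

View pics/i.png

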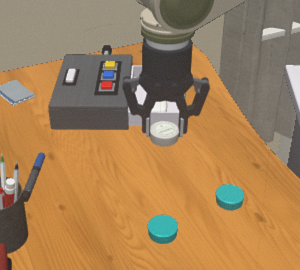

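Call:
arm_command:
  commands: [1,-0.718,0.022,0.01,0,0,0,1,-0.718,0.022,0.01,0,0,0,1,-0.718,0.022,0.01,0,0,0,1,-0.718,0.022,0.01,0,0,0,1,-0.718,0.022,0.01,0,0,0,1,-0.718,0.022,0.01,0,0,0,1,-0.718,0.022,0.01,0,0,0,1,-0.718,0.022,0.01,0,0,0,1,-0.718,0.022,0.01,0,0,0,1,-0.718,0.022,0.01,0,0,0,1,-0.718,0.022,0.01,0,0,0,1,-0.718,0.022,0.01,0,0,0]

```text
time_s: 18.25
position: [0.4722, -0.0143, 0.136]
tool_rot: [[-0.062, 0.998, -0.001], [0.998, 0.062, 0.001], [0.001, -0.001, -1.0]]
ft_force: [-0.0, -0.7, -0.8]
grip_width: 0.047
gripper_force: 51.6
```

```bash
python3 go.py 3.5 .475,-.014,.034
```

```text
t 18.25 pos [ 0.4722 -0.0143  0.136 ] F [-0.0215 -0.6722 -0.7912] w 0.046983756551581136 gf 51.5848034620285
.475,-.014,.034 -> [0.    0.006 0.204] [-0. -0.  0.] rows 3.0
```

Call:
arm_command:
  commands: [1,0,0.004,0.06,0,0,0,1,0,0.004,0.12,0,0,0,1,0,0.004,0.17,0,0,0,1,0,0.004,0.2,0,0,0,1,0,0.004,0.206,0,0,0,1,0,0.004,0.206,0,0,0,0.2,0,0.004,0.206,0,0,0,-0.35,0,0.004,0.206,0,0,0,-0.35,0,0.004,0.206,0,0,0,-0.35,0,0.004,0.206,0,0,0,-0.35,0,0.004,0.206,0,0,0]

```text
time_s: 19.17
position: [0.4747, -0.0145, 0.0334]
tool_rot: [[-0.062, 0.998, 0.0], [0.998, 0.062, -0.0], [-0.0, 0.0, -1.0]]
ft_force: [0.6, -0.4, 1.2]
grip_width: 0.0579
gripper_force: 0.0
```

Call:
arm_command:
  commands: [-0.35,0,0,-0.08,0,0,0,-0.35,0,0,-0.16,0,0,0,-0.35,0,0,-0.24,0,0,0,1,0,0,-0.24,0,0,0,1,0,-0.24,-0.24,0,0,0,1,0,-0.24,-0.24,0,0,0,1,0,-0.24,-0.24,0,0,0,1,0,-0.24,-0.24,0,0,0,1,0,-0.24,-0.24,0,0,0]

```text
time_s: 19.92
position: [0.3538, -0.0221, 0.1536]
tool_rot: [[-0.061, 0.998, 0.0], [0.998, 0.061, -0.0], [-0.0, 0.0, -1.0]]
ft_force: [0.4, -0.7, -0.7]
grip_width: 0.0
gripper_force: 0.0
```

```bash
python3 go.py 3.5 .38,.033,.12 .38,.033,.045; python3 -c "
from h import *
d=shot('side');e=shot('top')
cv2.imwrite('pics/j.png',np.hstack([cv2.resize(d['image'][150:300,220:420],(400,300)),cv2.resize(e['image'][110:310,290:490],(300,300))])[:,:,::-1])"
```

```text
t 19.9167 pos [ 0.3538 -0.0221  0.1536] F [ 0.4159 -0.7282 -0.6989] w 4.619441813773325e-05 gf 0.0
.38,.033,.12 -> [0.107 0.059 0.067] [ 0.  0. -0.] rows 2.0
.38,.033,.045 -> [0.107 0.059 0.217] [ 0.  0. -0.] rows 3.0
```

View pics/j.png

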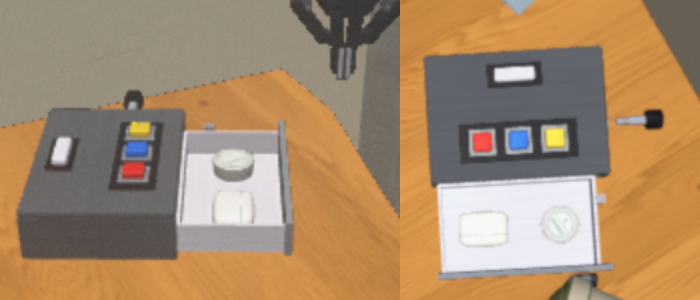

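Both objects lie side by side inside, the case at crop (483,229) and the tin at (559,224). Now I shut the drawer with the closed fingers.

Call:
arm_command:
  commands: [1,0.107,0.059,0.067,0,0,0,1,0.107,0.059,0.067,0,0,0,1,0.107,0.059,0.067,0,0,0,1,0.107,0.059,0.14,0,0,0,1,0.107,0.059,0.2,0,0,0,1,0.107,0.059,0.223,0,0,0,1,0.107,0.059,0.223,0,0,0,1,0.107,0.059,0.223,0,0,0]

```text
time_s: 20.68
position: [0.3817, 0.0329, 0.0417]
tool_rot: [[-0.062, 0.998, -0.001], [0.998, 0.062, 0.0], [0.0, -0.001, -1.0]]
ft_force: [-0.5, -0.4, 0.8]
grip_width: -0.0
gripper_force: 0.0
```

Call:
arm_command:
  commands: [1,0,0.02,0,0,0,0,1,0,0.04,0,0,0,0,1,0,0.06,0,0,0,0,1,0,0.08,0,0,0,0,1,0,0.1,0,0,0,0,1,0,0.12,0,0,0,0,1,0,0.14,0,0,0,0,1,0,0.16,0,0,0,0,1,0,0.18,0,0,0,0,1,0,0.2,0,0,0,0,1,0,0.21,0,0,0,0,1,0,0.21,0,0,0,0]

```text
time_s: 21.68
position: [0.4863, 0.0392, 0.0428]
tool_rot: [[-0.062, 0.998, -0.0], [0.998, 0.062, -0.001], [-0.001, -0.0, -1.0]]
ft_force: [-4.4, -3.8, -0.2]
grip_width: 0.0002
gripper_force: 2.3
```

Call:
arm_command:
  commands: [1,0,0.01,0,0,0,0,1,0,0.02,0,0,0,0,1,0,0.03,0,0,0,0,1,0,0.04,0,0,0,0,1,0,0.04,0,0,0,0,1,0,0.04,0,0,0,0]

```text
time_s: 22.18
position: [0.5062, 0.0406, 0.0428]
tool_rot: [[-0.062, 0.998, 0.002], [0.998, 0.062, -0.0], [-0.0, 0.002, -1.0]]
ft_force: [-1.2, -1.2, -0.1]
grip_width: -0.0004
gripper_force: 0.6
```

Call:
arm_command:
  commands: [1,0,0.004,0,0,0,0,1,0,0.008,0,0,0,0,1,0,0.012,0,0,0,0,1,0,0.012,0,0,0,0,1,0,0.012,0,0,0,0]

```text
time_s: 22.6
position: [0.5115, 0.0411, 0.0425]
tool_rot: [[-0.062, 0.998, -0.001], [0.998, 0.062, -0.0], [-0.0, -0.001, -1.0]]
ft_force: [-5.8, -2.4, 4.6]
grip_width: 0.0
gripper_force: 2.9
```

```bash
python3 -c "
from h import *
d=shot('side')
cv2.imwrite('pics/k.png',cv2.resize(d['image'][150:300,220:420],(800,600))[:,:,::-1])"
```

```text
(no output)
```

View pics/k.png

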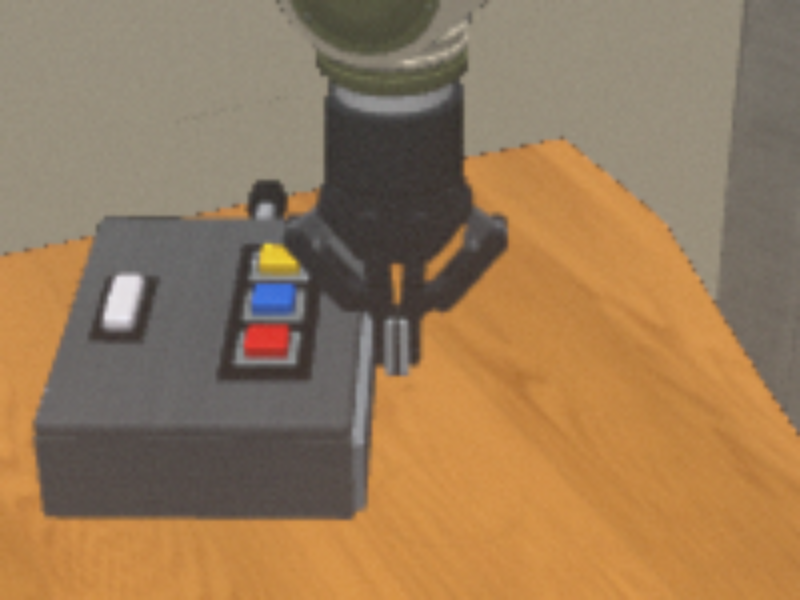

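The front is almost flush, but a finger knuckle (crop (345,300)) seems to touch the box's top edge. I'll raise 11 mm while still pushing, then push on.

Call:
arm_command:
  commands: [1,0,0,-0.01,0,0,0,1,0,0,-0.022,0,0,0,1,0,0,-0.022,0,0,0,1,0,0,-0.022,0,0,0]

```text
time_s: 22.98
position: [0.5107, 0.0415, 0.0532]
tool_rot: [[-0.062, 0.998, -0.002], [0.998, 0.062, 0.0], [0.001, -0.002, -1.0]]
ft_force: [-7.1, 0.0, 2.6]
grip_width: 0.0
gripper_force: 3.3
```

Call:
arm_command:
  commands: [1,0,0.004,0,0,0,0,1,0,0.008,0,0,0,0,1,0,0.008,0,0,0,0,1,0,0.008,0,0,0,0]

```text
time_s: 23.32
position: [0.5125, 0.0417, 0.0531]
tool_rot: [[-0.062, 0.998, -0.008], [0.998, 0.062, 0.0], [0.001, -0.008, -1.0]]
ft_force: [-15.9, -3.1, 10.7]
grip_width: 0.0002
gripper_force: 8.5
```

Call:
arm_command:
  commands: [1,0,0.004,0,0,0,0,1,0,0.006,0,0,0,0,1,0,0.006,0,0,0,0,1,0,0.006,0,0,0,0]

```text
time_s: 23.65
position: [0.513, 0.0418, 0.0529]
tool_rot: [[-0.063, 0.998, -0.014], [0.998, 0.063, -0.0], [0.001, -0.014, -1.0]]
ft_force: [-27.8, -4.8, 17.8]
grip_width: 0.0
gripper_force: 14.2
```

```bash
python3 -c "
from m import *
d=shot('side')
im=d['image'][225:285,295:330]
for v in (255,262,268): print(v,d['image'][v,296:330].sum(1).tolist())"
```

```text
255 [324, 313, 314, 314, 312, 326, 315, 312, 309, 322, 299, 277, 381, 451, 436, 244, 276, 416, 408, 416, 404, 402, 407, 428, 439, 440, 439, 436, 437, 431, 432, 433, 425, 426]
262 [233, 229, 220, 235, 235, 238, 232, 237, 226, 238, 233, 242, 321, 319, 306, 254, 367, 412, 418, 423, 426, 443, 440, 439, 428, 433, 426, 428, 424, 432, 427, 422, 412, 424]
268 [237, 241, 227, 245, 237, 246, 241, 242, 230, 236, 238, 230, 308, 315, 309, 291, 416, 416, 432, 418, 423, 416, 413, 423, 425, 429, 421, 437, 438, 437, 427, 415, 422, 428]
```

Call:
arm_command:
  commands: [1,0,-0.006,0,0,0,0,1,0,-0.012,0,0,0,0,1,0,-0.02,0,0,0,0,1,0,-0.03,0,0,0,0,1,0,-0.05,0,0,0,0,1,0,-0.08,0,0,0,0,1,0,-0.08,0,0,0,0]

```text
time_s: 24.28
position: [0.4773, 0.0393, 0.0531]
tool_rot: [[-0.062, 0.998, -0.0], [0.998, 0.062, 0.0], [0.0, -0.0, -1.0]]
ft_force: [0.0, -0.0, -0.5]
grip_width: -0.0
gripper_force: 0.0
```

```bash
python3 go.py 3.5 .46,.037,.16 .622,-.195,.16 .622,-.195,.045; python3 -c "
from m import *
d=shot('side')
cv2.imwrite('pics/l.png',cv2.resize(d['image'][150:300,220:420],(800,600))[:,:,::-1])"
```

```text
t 24.2833 pos [0.4773 0.0393 0.0531] F [ 0.0445 -0.0285 -0.4533] w -4.5465319301829523e-05 gf 0.0
.46,.037,.16 -> [-0.002 -0.035 -0.214] [-0. -0.  0.] rows 3.0
.622,-.195,.16 -> [-0.486  0.26  -0.214] [-0. -0.  0.] rows 8.0
.622,-.195,.045 -> [-0.486  0.26   0.016] [-0. -0.  0.] rows 7.0
```

View pics/l.png

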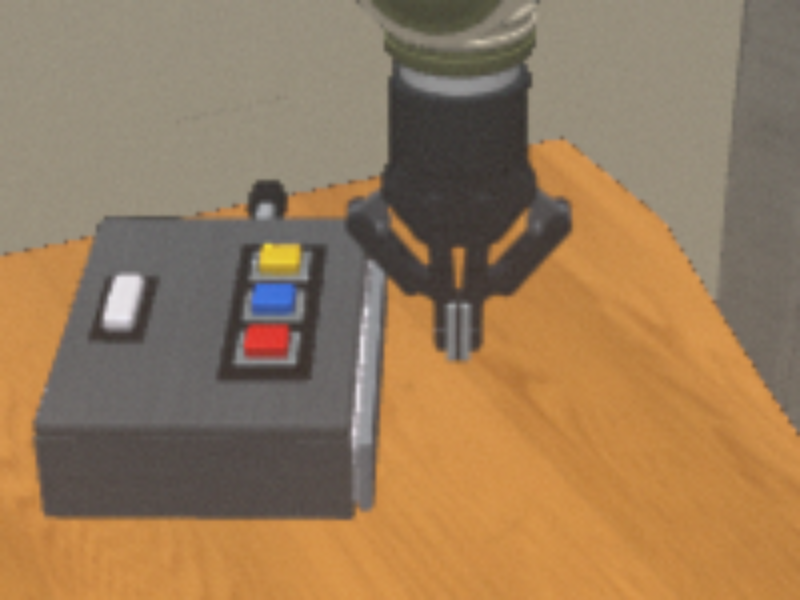

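The drawer stays shut and latched. I'll push the knob home by gripping it exactly where I released it, which keeps the arm clear of the wall behind.

Call:
arm_command:
  commands: [1,0,-0.01,-0.08,0,0,0,1,0,-0.01,-0.16,0,0,0,1,0,-0.01,-0.214,0,0,0,0,0,-0.01,-0.214,0,0,0,-0.5,-0.2,0.1,-0.214,0,0,0,-0.5,-0.36,0.24,-0.214,0,0,0,-0.5,-0.36,0.24,-0.214,0,0,0,-0.5,-0.36,0.24,-0.214,0,0,0,-0.5,-0.36,0.24,-0.214,0,0,0,-0.5,-0.36,0.24,-0.214,0,0,0,-0.5,-0.36,0.24,-0.214,0,0,0,-0.5,-0.36,0.24,-0.214,0,0,0]

```text
time_s: 25.33
position: [0.6099, -0.1332, 0.1589]
tool_rot: [[-0.061, 0.998, -0.001], [0.998, 0.061, 0.001], [0.001, -0.001, -1.0]]
ft_force: [-0.3, -0.0, -0.4]
grip_width: 0.064
gripper_force: 0.0
```

```bash
python3 go.py 3.5 .6105,-.134,.0395
```

```text
t 25.3333 pos [ 0.6099 -0.1332  0.1589] F [-0.3326 -0.0147 -0.3804] w 0.06399171220466687 gf 0.0
.6105,-.134,.0395 -> [-0.002  0.001  0.239] [-0. -0.  0.] rows 3.0
```

Call:
arm_command:
  commands: [-0.5,-0.002,0.001,0.08,0,0,0,-0.5,-0.002,0.001,0.16,0,0,0,-0.5,-0.002,0.001,0.22,0,0,0,-0.5,-0.002,0.001,0.24,0,0,0,-0.5,-0.002,0.001,0.24,0,0,0,0,-0.002,0.001,0.24,0,0,0,0.5,-0.002,0.001,0.24,0,0,0,1,-0.002,0.001,0.24,0,0,0,1,-0.002,0.001,0.24,0,0,0,1,-0.002,0.001,0.24,0,0,0,1,-0.002,0.001,0.24,0,0,0,1,-0.002,0.001,0.24,0,0,0]
  newtons: 60

```text
time_s: 26.33
position: [0.6109, -0.1343, 0.0421]
tool_rot: [[-0.062, 0.998, 0.003], [0.998, 0.062, -0.001], [-0.001, 0.003, -1.0]]
ft_force: [-1.9, 0.8, 7.2]
grip_width: 0.024
gripper_force: 58.4
```

Call:
arm_command:
  commands: [1,0.01,0,0,0,0,0,1,0.02,0,0,0,0,0,1,0.03,0,0,0,0,0,1,0.04,0,0,0,0,0,1,0.05,0,0,0,0,0,1,0.058,0,0,0,0,0,1,0.063,0,0,0,0,0,1,0.064,0,0,0,0,0,1,0.064,0,0,0,0,0,1,0.064,0,0,0,0,0]

```text
time_s: 27.17
position: [0.6092, -0.1042, 0.0422]
tool_rot: [[-0.062, 0.998, 0.004], [0.998, 0.062, -0.004], [-0.004, 0.003, -1.0]]
ft_force: [-2.6, -7.2, 6.6]
grip_width: 0.0248
gripper_force: 59.4
```

Call:
arm_command:
  commands: [0,0,0,0,0,0,0,-0.5,0,0,0,0,0,0,-0.5,0,0,0,0,0,0,-0.5,0,0,-0.08,0,0,0,-0.5,0,0,-0.16,0,0,0,-0.5,0,0,-0.24,0,0,0,-0.5,0,0,-0.3,0,0,0,-0.5,0.1,-0.5,-0.3,0,0,0,-0.5,0.1,-0.5,-0.3,0,0,0,-0.5,0.1,-0.5,-0.3,0,0,0,-0.5,0.1,-0.5,-0.3,0,0,0,-0.5,0.1,-0.5,-0.3,0,0,0]

```text
time_s: 28.17
position: [0.3999, -0.0731, 0.1898]
tool_rot: [[-0.062, 0.998, 0.0], [0.998, 0.062, 0.0], [0.0, 0.0, -1.0]]
ft_force: [0.9, -1.0, 1.1]
grip_width: 0.0641
gripper_force: 0.0
```

Call:
arm_command:
  commands: [-0.5,0,0,0,0,0,0,-0.5,0,0,0,0,0,0,-0.5,0,0,0,0,0,0,-0.5,0,0,0,0,0,0]

```text
time_s: 28.5
position: [0.4032, -0.0744, 0.1901]
tool_rot: [[-0.062, 0.998, 0.001], [0.998, 0.062, -0.001], [-0.001, 0.001, -1.0]]
ft_force: [-0.2, 0.5, 0.1]
grip_width: 0.0638
gripper_force: 0.0
```

```bash
python3 -c "
from m import *
d=shot('side');e=shot('top')
a=blob(e,'dark',444,190,12);print('knob',a[0],a[1])
cv2.imwrite('pics/z.png',np.hstack([cv2.resize(d['image'][120:420,60:460],(400,300)),cv2.resize(e['image'][110:310,140:480],(400,300))])[:,:,::-1])"
```

```text
knob [443.7742 190.1613] [439 185  10  11  93]
```

View pics/z.png

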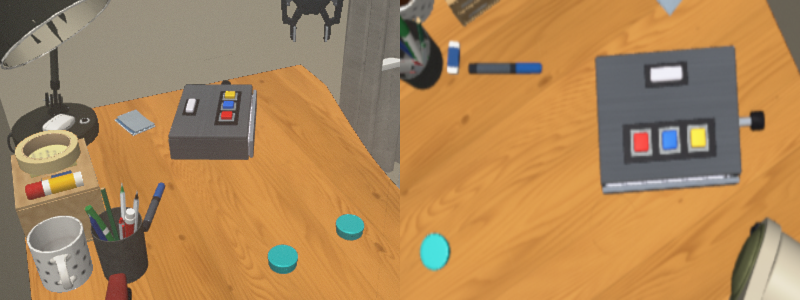

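The drawer is shut. The knob is back at its home pixel (443.8,190.2), where it started, and the marker, eraser and turquoise tins have not moved. Handing in.

```bash
python3 -c "
from rig import env
print(env.close_job())"
```

```text
the job is handed in; nothing more can be done
None
```

The earbud case and the tin (I saw no memory stick in the open) are locked in the drawer: keys, knob and latch were worked in the order asked, the drawer is latched and the knob pushed home, and the job is handed in, with no verdict returned.

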